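Unlatch the inspection light's battery pack and dock it in the charger

TASK

Move the battery pack from the pen repairer's inspection light to the charger: pinch its sprung tab in and, holding it in, lift the pack straight up out of the light, never tugging or shoving it hard against the light. Then ease it gently, tab towards the side of the bay with the window, all the way down into the charger's bay, feeling for the bay rather than forcing it, and let go so that the tab springs back out under the catch. Leave everything else on the bench where it is.

Things in the scene. Friction and masses are not known exactly. Their poses are not given: they have to be found in the camera images.
- pack: Dark grey upright battery pack, 44 (x) x 34 (y) x 78 (z) mm, 0.11 to 0.25 kg; origin at the centre of its underside, z up. It starts standing in the light's bay, lower 32 mm inside, upper 46 mm exposed, with its light grey sprung tab on its +y side (robot's left). Across y, over tab and pack, the grip measures 39.5 mm; with the tab fully in, 34.5 mm.
- tab (a joint): Travel of the pack's sprung tab in metres: 0 = fully out (latched), 0.005 = fully in, against its stop. The push needed grows from 3 N at the start to 8 N fully in. With the pack central in its bay it must be pressed 3 mm to pass the catch bar, up to 4.5 mm if the pack leans to the tab's side.
- tab_pad (a point): Centre of the outer face of the tab's ribbed thumb pad (18 mm wide, from 40 to 74 mm above the pack's underside), which with the tab out stands 22.5 mm from the pack's middle plane, 5.5 mm proud of its side. Moves with the tab.
- barb (a point): Outer edge of the barb low on the tab, 11 to 17 mm above the pack's underside, reaching 21.5 mm from the pack's middle plane when the tab is out; its lower edge is bevelled. Under the catch bar of a bay it stops the pack from rising.
- lamp: Inspection light, grey, fixed to the bench, with a round lens hood, 56 mm tall, centred 71 mm to the +x side of its battery bay. Origin on the bench under the centre of the bay, z up. The pack must never bear on the light with more than 25 N, in any direction.
- lamp_mouth (a point): Centre of the mouth of the light's bay, 42 mm above the bench. The bay: inside 47 (x) x 37 (y) mm, so 1.5 mm play all round the pack; walls 11 mm thick; floor 10 mm above the bench; the mouth flares 7 mm outwards over its top 10 mm. The +y wall has a window 26 mm wide below a catch bar whose underside is 28 mm above the bench.
- charger: Charger, off-white, fixed to the bench: base 150 x 100 x 8 mm, from x = -44 to +106 mm, with a hump, 24 mm high, from x = 43 mm on. Origin on the bench under the nominal centre of its bay, z up. With the pack home its underside is 10 mm above the bench and its +y is the charger's +y (window side, robot's left). The pack must never bear on the charger with more than 25 N.
- charger_mouth (a point): Nominal centre of the mouth of the charger's bay, 42 mm above the bench; a bay of the light's shape and size, floored with rubber. It is clamped firmly on two cross slides and does not give: its true centre lies up to 6.5 mm from this point along the charger's x and up to 6.5 mm along its y. That offset is not measured: feel for it or look.
- ink: Bystander: squat glass ink jar, 56 mm across, 62 tall; origin at the middle of its underside. Leave it.
- loupe: Bystander: black loupe, 30 mm across, 26 tall; origin at the middle of its underside. Leave it.
- pen: Bystander: fountain pen, 150 mm long, lying down; origin at the middle of its underside. Leave it.
- driver: Bystander: screwdriver, 150 mm long, lying down; origin at the middle of its underside. Leave it.
- scraper: Bystander: flat metal scraper, 110 x 16 x 5 mm, lying down; origin at the middle of its underside. Leave it.
- jar: Bystander: small amber jar, 40 mm across, 45 tall; origin at the middle of its underside. Leave it.
Not all that is in view belongs to the job. What is shaped like the pack but blue, purple or red is not meant.

How it is judged:
By the outcome, as a careful person would: the job done as asked, in the order asked, and still so for the second after the job is handed in, with the robot touching nothing.
It also fails if it takes over 72 s, if anything falls off the work surface, if the arm or the gripper's body presses on something with over 40 N, if the wrist force passes 120 N, or if a joint passes its speed limit or range.

ROBOT

A 6-joint arm with a two-finger parallel gripper is mounted at the origin on the work surface. World frame = base frame: x ahead of the robot, y to its left, z up, the work surface at z = 0. Lengths are in m, angles in degrees, forces in N, time in s.
With the tool pointing down it reaches from about 0.15 to 0.775 m from the base axis. Payload 6.1 kg.
Tool frame: the origin (TCP) lies on the centre line of the jaws, within the pads' length; the fingertips stand 19 mm ahead of it and the grasp point (between the pads) is the TCP; z points along the fingers, y is the line along which they close (so a half turn about z gives the same grasp; the last joint's range is limited). The gripper opens to 85 mm and grips with 20 to 120 N. Pads are 22 mm wide; open, the fingers measure 114 mm over their backs; the gripper's body (76 mm by 85 mm) begins 54 mm behind the grasp point. The pads swing forward as they close: fully open they stand 13 mm farther back than shut.
Start: joints at [-76.203, 7.208, -2.269, 80.523, 0, 90], TCP at [0.125, -0.51, 0.25] pointing down, gripper open.
Joint ranges: [-155.77, 155.77], [-54.66, 111.73], [-72.52, 77.12], [-102.08, 115.82], [-83.92, 84.16], [-180, 180]. Speed limits (degrees/s): [136.94, 136.94, 172.46, 180, 180, 180].

INTERFACE

Orientations are given as a 3x3 rotation matrix whose columns are the frame's x, y, z axes.
In Python, from rig import state, grab_frame, finish_job, masks_of gives the robot as it stands.
- The arm moves only by the shell command python3 -m jog 'ROWS' [FORCE]. ROWS is JSON, a list of rows, each a list of 7 numbers: the shift along the tool's x, y, z in units of 30 mm (1.0 is 30 mm), then the turn, a rotation vector about the tool's x, y, z in units of 8 degrees (1.0 is 8 degrees), then the opening, from -1 (shut) to 1 (fully open), so that 0 is half open. In form: [[x, y, z, ax, ay, az, gripper], ...]. A call has 1 to 5 rows; each row is the pose to reach, as a shift and turn from the pose commanded when the call began, along the tool's axes at that moment; what a row does not reach only later rows make up. A row lasts 1/10 s, in which the tool goes at most 50 mm and 8.59 degrees, less where a joint would pass 70% of its speed; a pose out of reach is approached as far as the arm can. A call with a gripper value outside its range is refused whole. The fingers move at their own pace and stop on an object; FORCE is the grip in N (left out, the last holds). Time passes only in rows, so rows that repeat a pose let the fingers close. It gives the time, the measured TCP pose, the force, the opening and the grip force at its end, in the units of the state.
- state(): the state, without advancing time (a new reading comes with each control period).
- grab_frame(name): name is "side" or "top"; returns a dict with "color" (400x640x3 uint8, blue, green, red), "z_map" (400x640 float32, m along the optical axis (not along the pixel's ray), 0 where there is no reading), "fx", "fy", "cx", "cy" (pixels), "view" (4x4, takes a point from world to camera coordinates). Camera axes: x right, y down, z forward; pixel columns grow to the right and rows downward; lengths in m; the calibration is good to about 2 mm. A picture is of the moment at which its call begins.
- finish_job(): hands the job in; it is judged then, once.
Trained networks look in a picture, given as the dict that the camera call returned (one of the last four; its "shot" number tells which), for a name from the list of things; names that differ only in an ending like _2 or _b are one class to them, and where a whole thing is asked for, a point or a joint stands for the part that bears it (a point fixed in the world has none). Each returns a list of dicts, best first, with "p" (0 to 1); they miss things now and then, are a little off and sometimes report something else, mostly with a low value. They report only what shows in the picture. A call takes as long as a camera call. They do not tell look-alikes from the thing itself.
- masks_of(picture, target): "region" (400x640 bool, what is visible of it) and "extent" ([left, top, width, height] in pixels, round what is visible of it).
The state is a dict: "clock": time; "joint_positions": joint angles; "qvel": joint speeds; "joint_torque": joint torques, N m; "eef_pos": TCP position; "tcp_rot": TCP orientation; "wrist_force": force on the tool from outside, world axes, zero at the start; "wrist_torque": the same for the moment, N m; "finger_gap": finger opening in m; "grasp_force": force on a finger pad.
Only numpy, scipy, OpenCV 4.12 (cv2) and the standard library are available. Lean on these libraries where they do the work, as an engineer would, in place of code of your own. Each camera call takes 0.05 s, during which the arm holds its last target. There are 200 camera calls.

## Working session

There is one attempt and no reset: what is moved stays moved. The work goes in short steps, Python scripts to look and compute and a shell command to move; the robot and the scene stay as the last step left them, time stands still between calls to the robot, and variables do not carry over. Pictures are saved under pics/ and viewed, at most 10 in all, crops included, and the job is handed in when it is done.

```bash
mkdir -p pics; ls; cat > h.py <<'E'
import numpy as np, cv2
from rig import *
def pts(f,m=None):
    z=f["z_map"]; v,u=np.nonzero((z>0) if m is None else (m&(z>0)))
    d=z[v,u]; P=np.c_[(u-f["cx"])*d/f["fx"],(v-f["cy"])*d/f["fy"],d]
    V=f["view"]; return (P-V[:3,3])@V[:3,:3],u,v
E
python3 - <<'E'
from h import *
s=state(); print(s["clock"],s["eef_pos"],s["tcp_rot"],s["wrist_force"],s["finger_gap"])
for n in("side","top"):
    f=grab_frame(n); cv2.imwrite(f"pics/{n}0.png",f["color"])
    np.save(f"{n}0.npy",f,allow_pickle=True); print(n,f["fx"],np.round(f["view"],3).tolist())
    for t in("pack","lamp","charger","tab"):
        for r in masks_of(f,t)[:4]:
            P,_,_=pts(f,r["region"]); print(t,round(r["p"],2),r["extent"],np.round(np.percentile(P,[2,50,98],axis=0),3).tolist() if len(P) else None)
E
```

```text
pics
0.0 [ 0.12510721 -0.50948705  0.24953083] [[ 9.71151380e-01  2.38463563e-01 -3.55659825e-04]
 [ 2.38463827e-01 -9.71150157e-01  1.54114627e-03]
 [ 2.21081353e-05 -1.58149833e-03 -9.99998749e-01]] [-0.48843949  0.19713347 -0.68719301] 0.08533924589001199
side 412.6687667304492 [[-0.795, -0.606, 0.007, 0.446], [-0.318, 0.407, -0.856, 0.228], [0.516, -0.683, -0.517, 0.797], [0.0, 0.0, 0.0, 1.0]]
pack 0.83 [220.9, 247.2, 26.8, 48.5] [[0.521, 0.293, 0.004], [0.532, 0.32, 0.057], [0.572, 0.335, 0.081]]
pack 0.7 [320.9, 255.9, 29.9, 44.9] [[0.35, 0.186, 0.007], [0.365, 0.213, 0.056], [0.395, 0.222, 0.081]]
pack 0.64 [269.1, 229.6, 26.4, 33.4] [[0.489, 0.191, 0.036], [0.502, 0.216, 0.073], [0.535, 0.228, 0.091]]
pack 0.62 [262.3, 270.8, 34.4, 48.8] [[0.405, 0.284, 0.003], [0.419, 0.316, 0.057], [0.45, 0.327, 0.081]]
lamp 0.75 [243.7, 225.0, 65.0, 52.6] [[0.467, 0.172, 0.005], [0.548, 0.222, 0.035], [0.614, 0.244, 0.06]]
charger 0.81 [330.1, 164.3, 51.1, 28.9] [[0.532, -0.274, 0.004], [0.591, -0.204, 0.025], [0.672, -0.177, 0.045]]
tab 0.69 [269.1, 283.5, 10.7, 31.1] [[0.417, 0.317, 0.01
[... 656 characters left out ...]
0.057, 0.001], [0.527, 0.08, 0.076], [0.55, 0.104, 0.081]]
pack 0.69 [246.2, 203.7, 18.2, 20.5] [[0.488, 0.186, 0.028], [0.508, 0.201, 0.086], [0.531, 0.225, 0.091]]
pack 0.64 [213.9, 229.8, 20.7, 22.8] [[0.405, 0.283, -0.002], [0.429, 0.297, 0.074], [0.457, 0.342, 0.081]]
lamp 0.57 [246.1, 178.2, 33.2, 50.1] [[0.469, 0.154, 0.006], [0.554, 0.185, 0.037], [0.609, 0.242, 0.06]]
lamp 0.24 [314.1, 152.0, 17.9, 16.5] [[0.655, -0.016, 0.018], [0.674, 0.008, 0.06], [0.701, 0.031, 0.065]]
charger 0.57 [383.9, 163.6, 29.8, 48.1] [[0.533, -0.273, 0.005], [0.6, -0.225, 0.022], [0.673, -0.18, 0.043]]
tab 0.47 [228.1, 200.0, 3.9, 5.5] [[0.532, 0.289, 0.021], [0.539, 0.292, 0.064], [0.545, 0.296, 0.076]]
```

```bash
python3 - <<'E'
import cv2,numpy as np
a=cv2.imread("pics/side0.png");b=cv2.imread("pics/top0.png")
c=cv2.resize(a[150:330,200:420],(660,540),interpolation=cv2.INTER_CUBIC);cv2.imwrite("pics/c1.png",c)
d=cv2.resize(b[140:280,200:440],None,fx=3.3,fy=3.3,interpolation=cv2.INTER_CUBIC);cv2.imwrite("pics/c2.png",d)
E
```

```text
(no output)
```

View pics/c1.png

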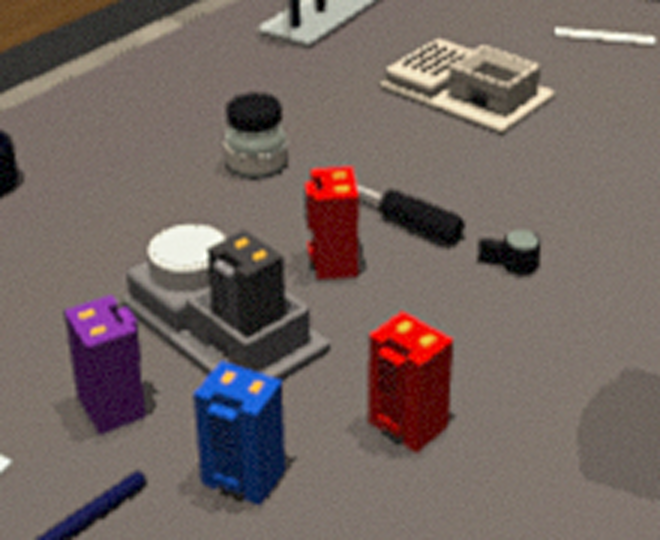

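View pics/c2.png

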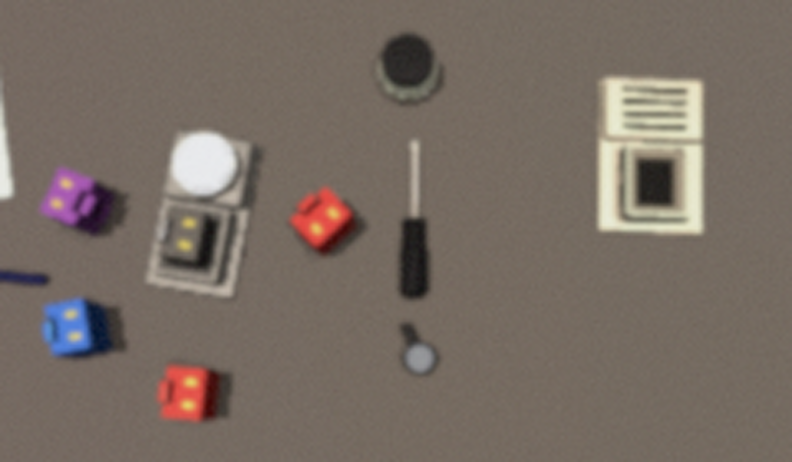

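Side view: the dark-grey pack stands in the grey light (crop ~245,280), tab towards +y; charger at ~(465,85) with its bay on the near side. Top view: light at crop ~(200,215), tilted by several degrees, lens at +x; charger bay at ~(655,182), about square to the axes.

```bash
cat > m.py <<'E'
from h import *
def rect(Q):
    (c,(w,h),a)=cv2.minAreaRect((Q[:,:2]*1000).astype(np.float32)); return np.round(c,1),round(w,1),round(h,1),round(a,1),len(Q)
def near(P,c,r,z0,z1): return P[(abs(P[:,0]-c[0])<r)&(abs(P[:,1]-c[1])<r)&(P[:,2]>z0)&(P[:,2]<z1)]
if __name__=="__main__":
    for n in("top","side"):
        f=np.load(f"{n}0.npy",allow_pickle=True).item(); P,u,v=pts(f)
        print(n,"packtop",rect(near(P,(.51,.205),.045,.083,.096)))
        print("lampwalls",rect(near(P,(.51,.205),.045,.036,.047)),"lens",rect(near(P,(.58,.19),.06,.05,.062)),
          "lampbase",rect(near(P,(.54,.2),.11,.005,.03)))
        print("chwalls",rect(near(P,(.57,-.225),.07,.036,.047)),"chhump",rect(near(P,(.65,-.225),.07,.019,.029)),
          "chbase",rect(near(P,(.6,-.225),.1,.004,.012)))
        Q=near(P,(.572,-.225),.03,.006,.03); print("chfloor",rect(Q))
        for k,c in(("lamp",(.51,.205)),("ch",(.572,-.225))):
            Q=near(P,c,.05,.036,.047);print(k,np.round(np.percentile(Q,[1,50,99],axis=0)*1000,1).tolist())
E
python3 m.py
```

```text
top packtop (array([512.2, 207.5]), 40.0, 44.2, 81.2, 175)
lampwalls (array([517.1, 200.2]), 67.4, 80.6, 81.6, 179) lens (array([572. , 186.9]), 83.8, 57.7, 34.4, 297) lampbase (array([542.6, 197.1]), 207.3, 216.7, 5.4, 404)
chwalls (array([ 572.8, -225.7]), 68.7, 60.6, 1.2, 187) chhump (array([ 628.2, -226.9]), 91.4, 96.4, 89.2, 539) chbase (array([ 601.3, -224.9]), 200.0, 193.9, 89.1, 573)
chfloor (array([ 571.8, -221.2]), 58.6, 51.6, 0.7, 208)
lamp [[475.2, 163.8, 36.3], [511.9, 187.9, 40.3], [559.0, 237.4, 46.5]]
ch [[540.3, -255.7, 36.2], [572.1, -230.1, 40.8], [606.9, -197.5, 45.9]]
side packtop (array([513., 208.]), 40.6, 48.4, 79.6, 272)
lampwalls (array([516.1, 205.9]), 60.7, 77.6, 80.9, 337) lens (array([573.1, 207.9]), 55.5, 95.7, 39.6, 339) lampbase (array([532.3, 199.4]), 220.1, 195.0, 88.2, 825)
chwalls (array([ 574.6, -226.4]), 64.0, 71.7, 88.8, 216) chhump (array([ 628.3, -227.7]), 97.7, 95.2, 88.8, 279) chbase (array([ 599.5, -224.8]), 199.3, 198.6, 90.0, 414)
chfloor (array([ 570.8, -221.6]), 53.8, 57.7, 88.3, 148)
lamp [[475.4, 180.3, 36.1], [495.1, 220.7, 41.8], [559.4, 239.7, 46.7]]
ch [[539.3, -257.9, 36.1], [575.4, -227.1, 41.5], [609.6, -194.9, 46.0]]
```

```bash
python3 - <<'E'
from m import *
F={n:np.load(f"{n}0.npy",allow_pickle=True).item() for n in("top","side")}
for n,f in F.items():
    P,u,v=pts(f)
    Q=near(P,(.51,.205),.04,.0855,.096); print(n,"packtop",rect(Q),np.round(Q.mean(0)*1000,1))
    Q=P[(P[:,2]>.0525)&(P[:,2]<.062)&(np.hypot(P[:,0]-.58,P[:,1]-.19)<.033)]; print("lens",(cv2.minEnclosingCircle((Q[:,:2]*1000).astype(np.float32))),np.round(Q.mean(0)*1000,1),len(Q))
    # charger mask by colour: off-white; project pixels onto planes
    c=f["color"].astype(int)
    Q=P[(abs(P[:,0]-.60)<.12)&(abs(P[:,1]+.225)<.08)]
    m=(abs(P[:,0]-.60)<.1)&(abs(P[:,1]+.225)<.07)&(P[:,2]>.0045)&(P[:,2]<.03)
    Q=P[m]; print("charger",rect(Q[(np.sort(np.linalg.norm(Q[:,None,:2]-Q[None,:,:2],axis=2),axis=1)[:,6]<.007)]))
    for t in((.54,.6),(.6,.67)): # left/right edge fits per x-slice
        pass
    # per x-bins y-extents
    b=[(x,*np.percentile(Q[abs(Q[:,0]-x)<.003][:,1],[3,97])) for x in np.arange(.54,.67,.01) if (abs(Q[:,0]-x)<.003).sum()>5]
    b=np.array(b); print("yaw",np.degrees(np.polyfit(b[:,0],b[:,1],1)[0]),np.degrees(np.polyfit(b[:,0],b[:,2],1)[0]), b[:,1:].mean(0))
    W=near(P,(.573,-.226),.04,.0385,.047); print("bay walls",rect(W),np.round([np.percentile(W[:,i],[1,99])*1000 for i in(0,1)],1).tolist())
    # cavity: low points inside
    C=near(P,(.573,-.226),.021,.0,.03); print("cav",np.round(np.percentile(C,[1,50,99],axis=0)*1000,1).tolist(),len(C))
E
```

```text
top packtop (array([512. , 206.2]), 37.4, 44.2, 81.2, 154) [511.7 203.6  88.2]
lens ((582.020751953125, 194.02879333496094), 29.80587387084961) [581.7 193.4  56.3] 272
charger (array([ 602. , -227.4]), 100.2, 148.7, 88.6, 1152)
yaw 1.1563058966055513 -1.5361872786288346 [-0.27101023 -0.18113178]
bay walls (array([ 573.7, -226.8]), 67.0, 59.1, 0.2, 147) [[540.3, 606.8], [-255.8, -197.6]]
cav [[555.2, -246.0, 4.2], [574.5, -231.0, 10.5], [593.9, -212.7, 24.7]] 152
side packtop (array([513., 208.]), 40.4, 48.4, 79.6, 235) [511.5 206.9  89.6]
lens ((583.59130859375, 193.70252990722656), 31.112503051757812) [582.6 197.9  58.5] 293
charger (array([ 603.6, -222. ]), 95.6, 149.3, 89.4, 658)
yaw -8.847330309272444 -0.9305943189889883 [-0.24364433 -0.17660215]
bay walls (array([ 575. , -226.6]), 63.5, 71.5, 89.7, 171) [[539.3, 610.0], [-258.1, -195.4]]
cav [[563.3, -246.9, 10.7], [580.9, -233.2, 16.3], [593.4, -207.5, 29.4]] 40
```

```bash
cat > d.py <<'E'
import sys
from h import *
from scipy.spatial.transform import Rotation as R
x,y,z,yaw=map(float,sys.argv[1:5]); s=state(); A=np.array(s["tcp_rot"]); t=np.radians(yaw)
G=np.c_[[np.cos(t),np.sin(t),0],[np.sin(t),-np.cos(t),0],[0,0,-1]]
print("shift",np.round(A.T@(np.array([x,y,z])-s["eef_pos"])/.03,3),"turn",np.round(np.degrees(R.from_matrix(A.T@G).as_rotvec())/8,3))
print("F",np.round(s["wrist_force"],2),"gap",s["finger_gap"],"pos",np.round(s["eef_pos"],4),"t",s["clock"])
E
python3 -m jog '[[18.2,-20.05,1,0,0,2.8,1],[18.2,-20.05,1,0,0,2.8,1],[18.2,-20.05,1,0,0,2.8,1],[18.2,-20.05,1,0,0,2.8,1],[18.2,-20.05,1,0,0,2.8,1]]' 20; python3 d.py .512 .2045 .15 -8.8
```

```text
clock: 1.0
eef_pos: [0.2436, -0.2902, 0.2412]
tcp_rot: [[0.989, -0.151, 0.001], [-0.151, -0.989, -0.0], [0.001, 0.0, -1.0]]
wrist_force: [0.8, -0.5, 0.4]
finger_gap: 0.0853
grasp_force: 0.0
shift [  6.355 -17.653   3.039] turn [ 0.003 -0.005  0.016]
F [ 0.76 -0.46  0.42] gap 0.08527270296537592 pos [ 0.2436 -0.2902  0.2412] t 1.0
```

```bash
python3 -m jog '[[6.35,-17.65,1,0,0,0,1],[6.35,-17.65,1,0,0,0,1],[6.35,-17.65,1,0,0,0,1],[6.35,-17.65,1,0,0,0,1],[6.35,-17.65,1,0,0,0,1]]' >/dev/null; python3 d.py .512 .2045 .15 -8.8
```

```text
shift [ 3.554 -9.803  2.61 ] turn [ 0.002 -0.011  0.025]
F [ 0.38 -1.28  0.66] gap 0.08537929270952602 pos [ 0.3625 -0.0703  0.2282] t 1.5
```

```bash
python3 -m jog '[[3.55,-9.8,1,0,0,0,1],[3.55,-9.8,1,0,0,0,1],[3.55,-9.8,1,0,0,0,1],[3.55,-9.8,1,0,0,0,1],[3.55,-9.8,1,0,0,0,1]]' >/dev/null;python3 d.py .512 .2045 .15 -8.8;  python3 -m jog '[[1.3,-3,1,0,0,0,1],[1.3,-3,1,0,0,0,1],[1.3,-3,1,0,0,0,1]]' >/dev/null; python3 d.py .512 .2045 .15 -8.8
```

```text
shift [ 1.513 -7.966  2.233] turn [-0.257  0.016  0.44 ]
F [-0.36 -0.15 -0.05] gap 0.08531240824911004 pos [ 0.4447 -0.0315  0.2084] t 2.0
shift [ 0.553 -6.678  1.518] turn [-0.495  0.053  0.856]
F [-0.09 -0.39  0.63] gap 0.08530471043341273 pos [0.4886 0.0022 0.1816] t 2.3
```

```bash
python3 -m jog '[[0,0,0,0,0,0,1],[0,0,0,0,0,0,1]]' >/dev/null; python3 d.py .512 .2045 .15 -8.8; python3 -c "
from rig import *
import numpy as np
s=state();print(np.round(s['joint_positions'],1),np.round(s['qvel'],1),np.round(s['tcp_rot'],3))"
```

```text
shift [ 0.586 -6.692  1.56 ] turn [-0.491  0.046  0.852]
F [ 0.08 -0.01  0.41] gap 0.08517835123933384 pos [0.4875 0.0017 0.1829] t 2.5
[ -2.    3.7 -14.7  71.7   3.9 179.9] [-0.2 -0.8 -0.1  0.   0.   0. ] [[ 0.999 -0.035  0.   ]
 [-0.035 -0.997  0.069]
 [-0.002 -0.069 -0.998]]
```

```bash
python3 -m jog '[[0,0,0,-0.49,0,0,1],[0,0,0,-0.49,0,-1,1],[0,0,0,-0.49,0,-2,1],[0,0,0,-0.49,0,-3,1],[0,0,0,-0.49,0,-4,1]]' >/dev/null;  python3 -m jog '[[0,0,0,0,0,-1,1],[0,0,0,0,0,-2,1],[0,0,0,0,0,-3,1],[0,0,0,0,0,-4,1],[0,0,0,0,0,-5,1]]' >/dev/null; python3 d.py .512 .2045 .15 171.2
```

```text
shift [ 6.637 -1.526  1.159] turn [  0.14    0.052 -12.612]
F [ 0.49 -0.43  0.17] gap 0.085497990737449 pos [0.4874 0.0015 0.1837] t 3.5
```

```bash
python3 -m jog '[[1.3,-0.3,0,0,0,-1,1],[2.6,-0.6,0,0,0,-2,1],[3.9,-0.9,0,0,0,-3,1],[5.2,-1.2,0,0,0,-4,1],[6.64,-1.53,0,0,0,-5,1]]' >/dev/null;  python3 -m jog '[[0,0,0,0,0,-1,1],[0,0,0,0,0,-2,1],[0,0,0,0,0,-3,1],[0,0,0,0,0,-4,1],[0,0,0,0,0,-5,1]]' >/dev/null; python3 d.py .512 .2045 .15 171.2
```

```text
shift [ 0.033 -0.017  1.161] turn [ 0.068  0.112 -2.611]
F [-0.61  0.36 -0.58] gap 0.08556212645904716 pos [0.5125 0.2043 0.1849] t 4.5
```

```bash
python3 -m jog '[[0.03,-0.02,0.4,0.07,0.11,-1,1],[0.03,-0.02,0.8,0.07,0.11,-2,1],[0.03,-0.02,1.16,0.07,0.11,-2.61,1],[0.03,-0.02,1.16,0.07,0.11,-2.61,1]]' >/dev/null; python3 d.py .512 .2045 .068 171.2
python3 - <<'E'
from h import *
f=grab_frame("side"); g=grab_frame("top")
c=cv2.resize(f["color"][180:310,210:350],(560,520),interpolation=cv2.INTER_CUBIC);cv2.imwrite("pics/c3.png",c)
E
```

```text
shift [-0.025  0.021  2.682] turn [-0.011 -0.014 -0.041]
F [0.15 0.45 0.21] gap 0.08530267538351582 pos [0.5114 0.2041 0.1485] t 4.9
```

View pics/c3.png

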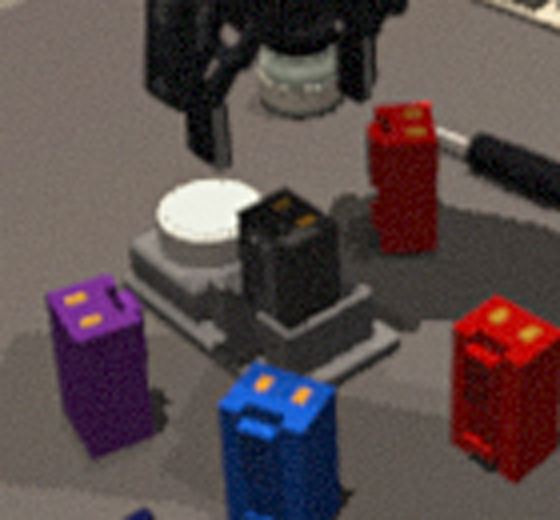

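The open jaws straddle the pack: fingers either side of it at (215,140) and (360,70), clear of lens and red pack.

```bash
python3 -m jog '[[-0.02,0.02,0.7,0,0,0,1],[-0.02,0.02,1.4,0,0,0,1],[-0.02,0.02,2.1,0,0,-0.04,1],[-0.02,0.02,2.62,0,0,-0.04,1],[-0.02,0.02,2.62,0,0,-0.04,0.5]]' ; python3 -m jog '[[0,0,0,0,0,0,0.2],[0,0,0,0,0,0,0.1],[0,0,0,0,0,0,0.05],[0,0,0,0,0,0,0]]' 20;python3 d.py .512 .2045 .07 171.2
```

```text
clock: 5.5
eef_pos: [0.5119, 0.2049, 0.0693]
tcp_rot: [[-0.988, 0.154, -0.003], [0.154, 0.988, -0.001], [0.003, -0.002, -1.0]]
wrist_force: [-1.0, -0.3, 0.0]
finger_gap: 0.0734
grasp_force: 0.0
clock: 5.9
eef_pos: [0.5136, 0.2061, 0.0715]
tcp_rot: [[-0.988, 0.152, 0.001], [0.152, 0.988, 0.001], [-0.001, 0.001, -1.0]]
wrist_force: [0.3, 0.9, 0.5]
finger_gap: 0.0429
grasp_force: 0.8
shift [ 0.044 -0.06   0.051] turn [0.008 0.006 0.004]
F [0.28 0.93 0.51] gap 0.042921271517104655 pos [0.5136 0.2061 0.0715] t 5.9
```

```bash
for i in 1; do python3 -m jog '[[0,0,0,0,0,0,-0.04],[0,0,0,0,0,0,-0.08],[0,0,0,0,0,0,-0.08]]' 20|grep -v rot; python3 -m jog '[[0,0,0,0,0,0,-0.12],[0,0,0,0,0,0,-0.15],[0,0,0,0,0,0,-0.15]]' 20|grep -v rot; done
```

```text
clock: 6.2
eef_pos: [0.5134, 0.2062, 0.071]
wrist_force: [0.6, 3.7, 2.3]
finger_gap: 0.0395
grasp_force: 1.8
clock: 6.5
eef_pos: [0.5132, 0.2056, 0.0709]
wrist_force: [1.1, 2.6, 4.6]
finger_gap: 0.0364
grasp_force: 4.8
```

```bash
python3 -m jog '[[0,0,0,0,0,0,-0.19],[0,0,0,0,0,0,-0.25],[0,0,0,0,0,0,-0.4],[0,0,0,0,0,0,-0.4]]' 20|grep -v rot; python3 -m jog '[[0,0,0,0,0,0,-0.4],[0,0,0,0,0,0,-0.4]]' 30|grep -v rot
```

```text
clock: 6.9
eef_pos: [0.5131, 0.2048, 0.0711]
wrist_force: [-0.8, -1.0, 7.8]
finger_gap: 0.0335
grasp_force: 20.1
clock: 7.1
eef_pos: [0.5131, 0.2048, 0.0712]
wrist_force: [-0.4, -1.4, 7.8]
finger_gap: 0.0333
grasp_force: 29.1
```

```bash
python3 -m jog '[[0,0,-0.05,0,0,0,-0.4],[0,0,-0.1,0,0,0,-0.4],[0,0,-0.15,0,0,0,-0.4],[0,0,-0.2,0,0,0,-0.4]]' 40|grep -v rot; python3 -m jog '[[0,0,-0.1,0,0,0,-0.4],[0,0,-0.2,0,0,0,-0.4],[0,0,-0.3,0,0,0,-0.4],[0,0,-0.4,0,0,0,-0.4]]'|grep -v rot
```

```text
clock: 7.5
eef_pos: [0.5123, 0.2051, 0.0758]
wrist_force: [-0.4, 0.0, -2.9]
finger_gap: 0.0332
grasp_force: 39.9
clock: 7.9
eef_pos: [0.5129, 0.2055, 0.0888]
wrist_force: [-0.6, 0.7, -2.0]
finger_gap: 0.0333
grasp_force: 39.9
```

```bash
python3 -m jog '[[0,0,-0.3,0,0,0,-0.4],[0,0,-0.7,0,0,0,-0.4],[0,0,-1.2,0,0,0,-0.4],[0,0,-2,0,0,0,-0.4],[0,0,-3.3,0,0,0,-0.4]]'|grep -v rot; python3 d.py .574 -.2267 .19 178.8
python3 - <<'E'
from m import *
# carried pack relative to TCP, from both cameras
for n in("top","side"):
    f=grab_frame(n); s=state(); e=s["eef_pos"]; P,u,v=pts(f)
    print(n,np.round(e,4))
    c=cv2.resize(f["color"][150:300,210:410],None,fx=2,fy=2,interpolation=cv2.INTER_CUBIC); cv2.imwrite(f"pics/h_{n}.png",c)
a=cv2.imread("pics/h_top.png");b=cv2.imread("pics/h_side.png");cv2.imwrite("pics/c4.png",np.hstack([a,b]))
E
```

```text
clock: 8.4
eef_pos: [0.5119, 0.2051, 0.1873]
wrist_force: [1.0, -0.4, -2.3]
finger_gap: 0.0327
grasp_force: 40.2
shift [ -4.24  -13.911  -0.073] turn [-0.014 -0.027 -0.946]
F [ 0.96 -0.37 -2.35] gap 0.03267040896752879 pos [0.5119 0.2051 0.1873] t 8.4
top [0.5146 0.2062 0.1957]
side [0.5153 0.2065 0.1939]
```

View pics/c4.png

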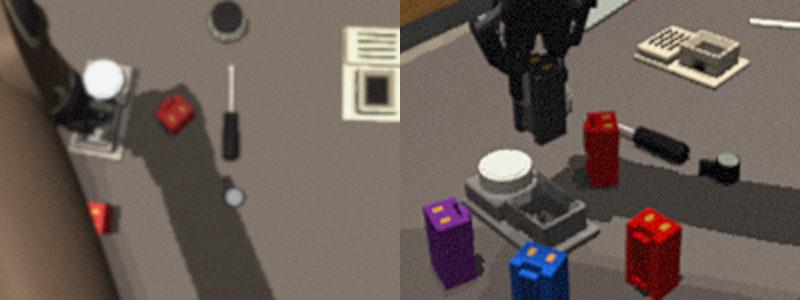

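```bash
python3 -m jog '[[-0.15,-0.5,0,0,0,0,-0.4],[-0.5,-1.5,0,0,0,-0.3,-0.4],[-0.9,-2.9,0,0,0,-0.6,-0.4],[-1.3,-4.3,0,0,0,-0.95,-0.4],[-1.75,-5.7,0,0,0,-0.95,-0.4]]'|grep -v rot; python3 d.py .574 -.2267 .19 178.8
```

```text
clock: 9.0
eef_pos: [0.5379, 0.0263, 0.1866]
wrist_force: [0.4, -0.1, -1.8]
finger_gap: 0.0328
grasp_force: 40.4
shift [-1.361 -8.409 -0.108] turn [-0.006 -0.017  0.015]
F [ 0.38 -0.11 -1.78] gap 0.032841347167877344 pos [0.5379 0.0263 0.1866] t 9.0
```

```bash
python3 -m jog '[[-0.25,-1.5,0,0,0,0,-0.4],[-0.5,-3,0,0,0,0,-0.4],[-0.75,-4.5,0,0,0,0,-0.4],[-1,-6,0,0,0,0,-0.4],[-1.2,-7.3,0,0,0,0,-0.4]]'|grep -v rot; python3 -m jog '[[-0.1,-0.5,0,0,0,0,-0.4],[-0.1,-0.7,0,0,0,0,-0.4],[-0.1,-0.7,0,0,0,0,-0.4],[-0.1,-0.7,0,0,0,0,-0.4]]'|grep -v rot; python3 d.py .574 -.2267 .13 178.8
```

```text
clock: 9.5
eef_pos: [0.5693, -0.1941, 0.1866]
wrist_force: [0.6, 0.4, -2.6]
finger_gap: 0.0331
grasp_force: 40.4
clock: 9.9
eef_pos: [0.5726, -0.211, 0.1873]
wrist_force: [-0.7, 0.5, -2.7]
finger_gap: 0.0331
grasp_force: 40.4
shift [-0.061 -0.521  1.911] turn [ 0.002 -0.011  0.012]
F [-0.67  0.5  -2.73] gap 0.03314682676784999 pos [ 0.5726 -0.211   0.1873] t 9.9
```

```bash
python3 -m jog '[[-0.06,-0.5,0.5,0,0,0,-0.4],[-0.06,-0.5,1.2,0,0,0,-0.4],[-0.06,-0.5,1.9,0,0,0,-0.4],[-0.06,-0.5,1.9,0,0,0,-0.4],[-0.06,-0.5,1.9,0,0,0,-0.4]]'|grep -v rot; python3 d.py .574 -.2267 .13 178.8
python3 - <<'E'
from m import *
for n in("top","side"):
    f=grab_frame(n); np.save(f"{n}1.npy",f,allow_pickle=True); P,u,v=pts(f)
    for z0 in(.072,.085,.1,.115):
        Q=near(P,(.574,-.227),.04,z0,z0+.013)
        if len(Q)>5: print(n,z0,np.round(np.percentile(Q,[3,50,97],axis=0)*1000,1).tolist(),len(Q))
    print(np.round(state()["eef_pos"],4))
f=np.load("side1.npy",allow_pickle=True).item();cv2.imwrite("pics/c5.png",cv2.resize(f["color"][110:220,290:420],(780,660*1),interpolation=cv2.INTER_CUBIC)[:600])
E
```

```text
clock: 10.4
eef_pos: [0.574, -0.2267, 0.1301]
wrist_force: [-0.5, -0.8, -2.3]
finger_gap: 0.0329
grasp_force: 40.4
shift [ 0.001 -0.001  0.004] turn [-0.    -0.015  0.011]
F [-0.45 -0.81 -2.26] gap 0.032913608876640126 pos [ 0.574  -0.2267  0.1301] t 10.4
top 0.072 [[550.7, -230.9, 72.3], [552.2, -212.1, 75.7], [561.3, -209.9, 83.6]] 6
top 0.085 [[550.6, -229.8, 85.2], [551.7, -214.2, 87.7], [567.9, -210.0, 95.3]] 14
top 0.1 [[550.7, -229.8, 100.8], [551.5, -214.0, 105.2], [563.1, -209.0, 112.4]] 11
top 0.115 [[550.7, -226.3, 117.4], [554.6, -209.8, 121.7], [567.4, -199.6, 126.2]] 14
[ 0.5746 -0.227   0.1311]
side 0.072 [[551.3, -239.3, 72.6], [565.0, -213.7, 78.8], [594.5, -208.6, 84.7]] 67
side 0.085 [[551.2, -240.2, 85.7], [567.8, -214.6, 91.3], [596.2, -208.7, 97.7]] 85
side 0.1 [[551.5, -242.5, 100.3], [560.1, -213.9, 106.2], [592.6, -208.0, 112.0]] 71
side 0.115 [[551.0, -238.3, 115.5], [561.0, -210.9, 121.4], [594.4, -197.7, 126.7]] 69
[ 0.575  -0.2272  0.1316]
```

View pics/c5.png

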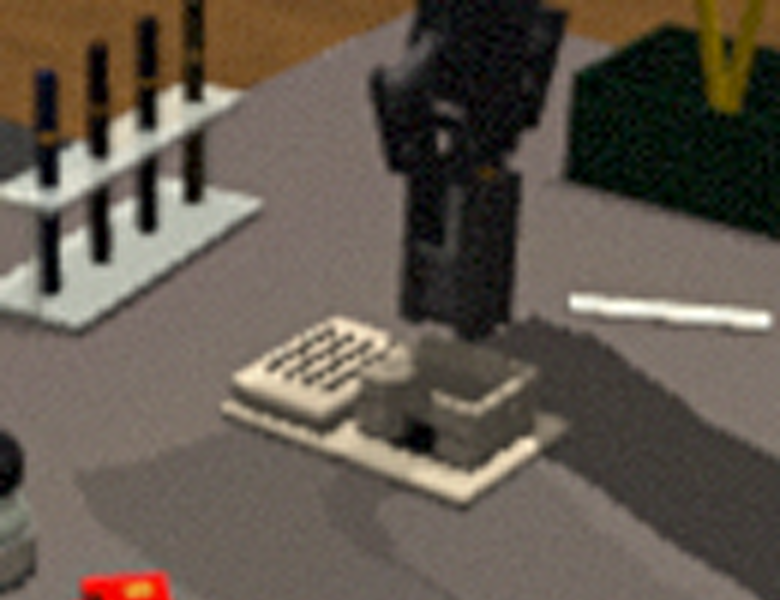

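Side view: pack is held upright over the charger bay, bay mouth at (470,375), window at (418,430) on the +y side where the tab is.

```bash
python3 -m jog '[[-0.03,0,0.3,0,0,0,-0.4],[-0.03,0,0.6,0,0,0,-0.4],[-0.03,0,0.9,0,0,0,-0.4],[-0.03,0,0.95,0,0,0,-0.4]]'|grep -v rot; python3 -m jog '[[0,0,0.08,0,0,0,-0.4],[0,0,0.16,0,0,0,-0.4]]'|grep -v rot;  python3 d.py .575 -.2267 .071 178.8
```

```text
clock: 10.9
eef_pos: [0.5743, -0.2269, 0.1001]
wrist_force: [0.5, -0.1, -1.9]
finger_gap: 0.0328
grasp_force: 40.4
clock: 11.1
eef_pos: [0.5753, -0.2273, 0.0972]
wrist_force: [-0.0, -0.1, -2.0]
finger_gap: 0.0331
grasp_force: 40.4
shift [0.011 0.021 0.872] turn [-0.003 -0.005  0.004]
F [-0.02 -0.11 -1.96] gap 0.03312148959632343 pos [ 0.5753 -0.2273  0.0972] t 11.1
```

Entering the flare; proceed 1–2 mm at a time, watching forces.

```bash
python3 -m jog '[[0,0,0.05,0,0,0,-0.4],[0,0,0.1,0,0,0,-0.4]]'|egrep 'pos|wrist'; python3 -m jog '[[0,0,0.05,0,0,0,-0.4]]'|egrep 'pos|wrist';python3 -m jog '[[0,0,0.05,0,0,0,-0.4]]'|egrep 'pos|wrist'
```

```text
eef_pos: [0.5754, -0.2273, 0.0943]
wrist_force: [0.0, -0.1, -1.8]
eef_pos: [0.5754, -0.2273, 0.0928]
wrist_force: [0.1, -0.3, -1.7]
eef_pos: [0.5753, -0.2273, 0.0912]
wrist_force: [-1.4, 0.1, -2.6]
```

```bash
python3 -m jog '[[0,0,0.05,0,0,0,-0.4],[0,0,0.05,0,0,0,-0.4]]'|egrep 'pos|wrist'; python3 -m jog '[[0,0,0.05,0,0,0,-0.4],[0,0,0.05,0,0,0,-0.4]]'|egrep 'pos|wrist';python3 -m jog '[[0,0,0.05,0,0,0,-0.4]]'|egrep 'pos|wrist'
```

```text
eef_pos: [0.5751, -0.2272, 0.0895]
wrist_force: [0.1, -0.2, -1.9]
eef_pos: [0.5752, -0.2272, 0.088]
wrist_force: [0.7, 0.2, -1.6]
eef_pos: [0.5754, -0.2273, 0.0868]
wrist_force: [0.5, -0.1, -2.8]
```

Free in the straight part. Continue down.

```bash
python3 -m jog '[[0,0,0.06,0,0,0,-0.4],[0,0,0.12,0,0,0,-0.4]]'|egrep 'pos|wrist'; python3 -m jog '[[0,0,0.06,0,0,0,-0.4],[0,0,0.12,0,0,0,-0.4]]'|egrep 'pos|wrist';python3 -m jog '[[0,0,0.06,0,0,0,-0.4],[0,0,0.1,0,0,0,-0.4]]'|egrep 'pos|wrist'
```

```text
eef_pos: [0.5752, -0.2272, 0.083]
wrist_force: [-0.0, -0.2, -2.3]
eef_pos: [0.5752, -0.2272, 0.0793]
wrist_force: [-0.2, 0.1, -1.8]
eef_pos: [0.5751, -0.2273, 0.0763]
wrist_force: [1.0, 0.4, -2.5]
```

```bash
python3 -m jog '[[0,0,0.05,0,0,0,-0.4],[0,0,0.05,0,0,0,-0.4]]'|egrep 'pos|wrist'
```

```text
eef_pos: [0.5751, -0.2272, 0.0748]
wrist_force: [0.1, -0.6, -2.0]
```

```bash
python3 -m jog '[[0,0,0.05,0,0,0,-0.4],[0,0,0.05,0,0,0,-0.4]]'|egrep 'pos|wrist'; python3 -m jog '[[0,0,0.03,0,0,0,-0.4],[0,0,0.03,0,0,0,-0.4]]'|egrep 'pos|wrist'; python3 -m jog '[[0,0,0.03,0,0,0,-0.4],[0,0,0.03,0,0,0,-0.4]]'|egrep 'pos|wrist'
```

```text
eef_pos: [0.5751, -0.2272, 0.0734]
wrist_force: [-0.8, 0.4, -1.9]
eef_pos: [0.5752, -0.2273, 0.0725]
wrist_force: [0.8, 0.3, -2.2]
eef_pos: [0.5751, -0.2272, 0.0716]
wrist_force: [0.1, -0.6, -2.3]
```

```bash
python3 -m jog '[[0,0,0.03,0,0,0,-0.4],[0,0,0.03,0,0,0,-0.4]]'|egrep 'pos|wrist'; python3 -m jog '[[0,0,0.02,0,0,0,-0.4],[0,0,0.02,0,0,0,-0.4]]'|egrep 'pos|wrist'
```

```text
eef_pos: [0.5753, -0.2273, 0.0713]
wrist_force: [-1.8, 0.2, 2.3]
eef_pos: [0.5753, -0.2273, 0.0713]
wrist_force: [-2.7, 0.8, 5.2]
```

```bash
python3 -m jog '[[0,0,0.02,0,0,0,-0.4],[0,0,0.02,0,0,0,-0.4]]' 20|egrep 'pos|wrist|gap|gras'; python3 -m jog '[[0,0,0,0,0,0,-0.15],[0,0,0,0,0,0,-0.1],[0,0,0,0,0,0,-0.05],[0,0,0,0,0,0,0],[0,0,0,0,0,0,0.05]]'|egrep 'pos|wrist|gap|gras'; python3 -m jog '[[0,0,0,0,0,0,0.2],[0,0,0,0,0,0,0.5],[0,0,0,0,0,0,0.7],[0,0,0,0,0,0,0.8],[0,0,0,0,0,0,0.8]]'|egrep 'pos|wrist|gap|gras'
```

```text
eef_pos: [0.5753, -0.2273, 0.0713]
wrist_force: [-4.3, 1.6, 10.1]
finger_gap: 0.0331
grasp_force: 43.0
eef_pos: [0.5752, -0.2277, 0.0693]
wrist_force: [0.4, 1.5, 0.3]
finger_gap: 0.0449
grasp_force: 0.5
eef_pos: [0.5752, -0.2274, 0.0696]
wrist_force: [0.6, -0.4, 0.3]
finger_gap: 0.0768
grasp_force: 0.0
```

```bash
python3 -m jog '[[0,0,-0.7,0,0,0,0.8],[0,0,-1.8,0,0,0,0.8],[0,0,-3,0,0,0,0.8],[0,0,-4.3,0,0,0,0.8],[0,0,-5.5,0,0,0,0.8]]'|egrep 'pos|wrist'; python3 -m jog '[[1,0,0,0,0,0,0.8],[2,0,0,0,0,0,0.8],[3,0,0,0,0,0,0.8],[4,0,0,0,0,0,0.8],[5,0,0,0,0,0,0.8]]'|egrep 'pos|wrist'
python3 - <<'E'
from m import *
for n in("top","side"):
    f=grab_frame(n); P,u,v=pts(f)
    Q=near(P,(.575,-.227),.04,.08,.1); print(n,rect(Q),np.median(Q[:,2]))
    Q=near(P,(.575,-.227),.04,.05,.08); print(n,np.round(np.percentile(Q,[2,50,98],axis=0)*1000,1).tolist())
    if n=="side":cv2.imwrite("pics/c6.png",cv2.resize(f["color"][130:210,300:400],(700,560),interpolation=cv2.INTER_CUBIC))
E
```

```text
eef_pos: [0.5752, -0.2271, 0.2365]
wrist_force: [0.1, -0.6, -0.1]
eef_pos: [0.4241, -0.224, 0.2348]
wrist_force: [-0.7, -0.2, 1.2]
top (array([ 574.2, -225. ]), 39.3, 44.6, 89.4, 181) 0.08714037984260448
top [[551.9, -242.1, 50.4], [566.4, -212.3, 66.4], [594.0, -205.5, 79.7]]
side (array([ 574.9, -224.2]), 42.5, 45.9, 89.6, 144) 0.08909579526514841
side [[551.7, -242.6, 50.4], [563.3, -211.9, 64.8], [596.3, -203.3, 79.1]]
```

View pics/c6.png

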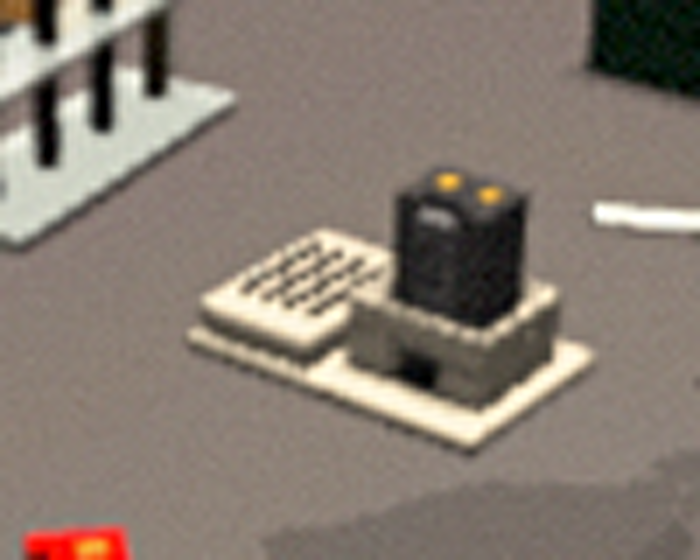

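The pack stands fully down in the charger's bay: top at 88 mm, with the tab out on the window side at (435,250).

```bash
python3 -c "
from rig import *
print(finish_job())"
```

```text
the job is handed in; nothing more can be done
None
```

I moved the battery pack from the light into the charger and handed the job in: it sits all the way down with its tab sprung out on the window side, and contact forces stayed around 10 N or less.

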